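# Clamp a lock body with the handwheel and shut the flap over it

## Robot

A 6-joint arm with a two-finger parallel gripper is mounted at the origin on the work surface. World frame = base frame: x ahead of the robot, y to its left, z up, the work surface at z = 0. Lengths are in m, angles in degrees, forces in N, time in s.
With the tool pointing down it reaches from about 0.25 to 0.725 m from the base axis. Payload 9.7 kg.
Tool frame: the origin (TCP) lies on the centre line of the jaws, within the pads' length; the fingertips stand 19 mm ahead of it and the grasp point (between the pads) is the TCP (bot.tcp_to_tips is the z of the fingertips in the tool frame, in m); z points along the fingers, y is the line along which they close (so a half turn about z gives the same grasp; the last joint's range is limited). The gripper opens to 85 mm and grips with 20 to 120 N. Pads are 22 mm wide; open, the fingers measure 114 mm over their backs; the gripper's body (76 mm by 85 mm) begins 54 mm behind the grasp point. The pads swing forward as they close: fully open they stand 13 mm farther back than shut.
Start: joints at [67.208, 4.979, 10.078, 95.1, 0, 90], TCP at [0.213, 0.507, 0.25] pointing down, gripper open.
Joint ranges: [-179.16, 179.16], [-48.56, 103.87], [-65.8, 70.77], [-126.05, 130.52], [-82.76, 87.17], [-180, 180]. Speed limits (degrees/s): [127.2, 127.2, 147.25, 180, 180, 180].

## Interface

Orientations are given as [roll, pitch, yaw] about the fixed x, y, z axes, in that order (R = Rz(yaw) Ry(pitch) Rx(roll)).
In Python, from workcell import bot gives the robot as it stands. The module is installed in compiled form; this text tells all that it offers.
- The arm moves only by the tool play_rows, never from a script. Its argument "increments" is a list of rows, each an object with "slide": the shift along the tool's x, y, z in mm, a list of three; "angular": the turn, a rotation vector about the tool's x, y, z in degrees, a list of three; "claw": the opening, from -1 (shut) to 1 (fully open). In form: [{"slide": [x, y, z], "angular": [rx, ry, rz], "claw": claw}, ...]. A call has 1 to 8 rows; each row shifts and turns the commanded pose from where the row before left it, along the tool's axes as they then stand; what a row does not reach is not made up. A row lasts 1/10 s, in which the tool goes at most 50 mm and 8.59 degrees, less where a joint would pass 70% of its speed; a pose out of reach is approached as far as the arm can. A call is refused whole if a number of a shift passes 50 or a number of a turn 8.59, either way. A call with a gripper value outside its range is refused whole. The fingers move at their own pace and stop on an object; "squeeze" is the grip in N (left out, the last holds). Time passes only in rows, so rows that do not move let the fingers close. It gives the time, the measured TCP pose, the force, the opening and the grip force at its end, in the units of the state.
- bot.get_obs(): the state, without advancing time (a new reading comes with each control period).
- bot.camera(name): name is "side" or "top" or "wrist"; returns the picture (400x640x3 uint8, red, green, blue); there is no depth.
- bot.camera_info(name): a dict with "fovy" (degrees; the focal length in pixels is half the picture's height over the tangent of half this angle, whatever the lens; pixels are square), "cx", "cy" (the principal point, pixels), "R" (3x3) and "t" (3): a world point X has camera coordinates R X + t. Camera axes: x right, y down, z forward; pixel columns grow to the right and rows downward; lengths in m; the calibration is good to about 2 mm. A picture is of the moment at which its call begins: read the wrist's pose just before it. camera_info takes no time and is no camera call; for the wrist camera it gives the pose at the moment of the call.
- bot.job_done(): hands the job in; it is judged then, once.
The state is a dict: "time": time; "q": joint angles; "qd": joint speeds; "joint_efforts": joint torques, N m; "ee_pos": TCP position; "tcp_rot": TCP orientation; "wrist_force": force on the tool from outside, world axes, zero at the start; "torque": the same for the moment, N m; "opening": finger opening in m; "grasp_force": force on a finger pad.
Only numpy, scipy, OpenCV 4.12 (cv2) and the standard library are available. Lean on these libraries where they do the work, as an engineer would, in place of code of your own. Each camera call takes 0.05 s, during which the arm holds its last target. There are 200 camera calls.

## Task

Clamp the grey lock body in the green fixture: take the handwheel by its upright handle and turn it clockwise, seen from above, through its full turn (a little over once round) until it meets its stop and the sliding jaw has closed up to the lock body. Only then flip the raised steel flap down over the lock body so that it lies fully shut. Leave the loose parts around it where they are.

Things in the scene. Friction and masses are not known exactly. Their poses are not given: they have to be found in the camera images.
- plate: Green fixture plate, 300 (x) x 480 (y) x 18 mm, fixed to the table; origin at the centre of its underside. In its frame: handwheel at y = -145 mm, sliding jaw and lock body in the middle, fixed jaw at y = 95 to 120 mm, flap hinge at y = 135 mm. All fixture parts turn with the plate's yaw.
- crank (a joint): Turn of the handwheel in rad, growing clockwise seen from above; stops at 0 (jaw open) and 7.0 (clamped; at the stop). Starts between 0 and 0.7. At 0 the handle lies on the plate's -x side of the axis (handle direction in the plate's frame: yaw = pi minus the joint value). Needs about 2 to 4 N at the handle and stays where it is left.
- crank_axis (a point): Centre of the steel handwheel on its vertical axis, at the rim's mid-height, 72 mm above the table. Rim 164 mm outer diameter, 14 mm thick, three spokes; it sits on a grey 90 x 90 mm gearbox.
- handle_grip (a point): Point to grip on the handwheel's upright handle: on the handle's axis, 60 mm from the wheel's axis, 117 mm above the table. The handle is a black plastic sleeve 24 mm in diameter and 60 mm tall, from 81 to 141 mm above the table; the sleeve spins freely about its own axis, so the gripper need not turn with the wheel.
- jaw_face (a point): Top of the middle of the sliding jaw's clamping face (steel block 100 x 25 x 36 mm). The wheel drives it along the plate's +y at 4.5 mm per rad, towards the lock body.
- lock_body: Grey cast lock body, 100 x 60 x 30 mm with a low round boss on top (34 mm high) and a steel bolt stub out of its +x end (to 70 mm from the centre); lies loose between the jaws with its length along the plate's x, 600 g; origin at the centre of its underside.
- clamp_seat (a point): Where the lock body's origin comes to lie when clamped: on the plate's top, between the jaws.
- flap (a joint): Angle of the steel flap in rad: 0 = shut, lying level over the lock body; about 1.57 = upright; up to 1.95 = leaning back open, where it starts (1.7 to 1.95). The hinge is stiff: it stays put near upright and falls shut slowly by itself once below about 1.2.
- flap_hinge (a point): Middle of the flap's hinge line, which runs along the plate's x, 64 mm above the table; the flap lies on the plate's -y side of it when shut.
- flap_edge (a point): Middle of the flap's free edge, a round bar 12 mm thick and 106 mm long, 120 mm from the hinge line. The flap's leaf is 106 mm wide and 4 mm thick, 350 g.
- striker_cup: Bystander: brass cup, 60 mm diameter, 48 mm high; origin at the centre of its underside.
- coupler: Bystander: aluminium shaft coupler standing on end, 42 mm diameter, 64 mm high; origin at the centre of its underside.
- roller: Bystander: yellow nylon roller standing on end, 52 mm diameter, 60 mm high; origin at the centre of its underside.
- spring_a: Bystander: chrome coil spring lying on the plate, 80 mm long, 24 mm thick; origin under its middle.
- spring_b: Bystander: chrome coil spring lying on the plate, 80 mm long, 24 mm thick; origin under its middle.
- screwdriver: Bystander: screwdriver 200 mm long lying on the table beyond the flap's end of the plate; origin under its middle.
There are look-alikes about, which are no part of the job. There is more than one size of the lock_body; the job needs the largest.

How it is judged (in metres and radians):
On the way, in this order (a step that is already met when the one before it is completed fails the run):
1. the handwheel is turned clockwise to within 0.3 rad of its stop (value of joint crank above 6.7 rad), for 0.2 s.
2. then the flap is shut (value of joint flap below 0.06 rad), for 0.2 s.
At the end, for the whole second after the job is handed in: The handwheel stands within 0.3 rad of its clamped stop (joint above 6.7), the flap is shut (below 0.06 rad), and the lock body lies flat and at rest between the jaws, within 18 mm of the clamp seat (value of joint crank above 6.7 rad and value of joint flap below 0.06 rad and horizontal distance between lock_body and clamp_seat below 0.018 m and angle between lock_body's own z axis and vertical below 0.06 rad and linear speed of lock_body below 0.02 m/s); the robot touches nothing.
It fails at once if a loose part around the fixture is shifted by more than 25 mm (distance of any of striker_cup, coupler, roller, spring_a, spring_b, screwdriver from where it was at the start of the episode above 0.025 m).
It also fails if it takes over 64 s, if anything falls off the work surface, if the arm or the gripper's body presses on something with over 40 N, if the wrist force passes 120 N, or if a joint passes its speed limit or range.

## Working session

There is one attempt and no reset: what is moved stays moved. The work goes in short steps, Python scripts to look and compute and a tool call to move; the robot and the scene stay as the last step left them, time stands still between calls to the robot, and variables do not carry over. Pictures are saved under pics/ and viewed, at most 10 in all, crops included, and the job is handed in when it is done.

Besides the shell and the picture viewer there is one more tool, called after "Request:" as name([rows], argument=value, ...), one row to a line, values as JSON. play_rows: Moves the arm, as the interface text tells. Its arguments: {"type":"object","properties":{"increments":{"type":"array"},"squeeze":{"type":"number"}},"required":["increments"]}

```bash
mkdir -p pics
python3 - <<'E'
from workcell import bot
import cv2
o=bot.get_obs();print(o)
for n in("top","side"):
    i=bot.camera_info(n);print(n,i)
    cv2.imwrite(f"pics/{n}0.png",bot.camera(n)[:,:,::-1])
E
```

```text
{'time': 0.0, 'q': array([ 6.72082343e+01,  5.01257908e+00,  1.00341857e+01,  9.50995103e+01,
       -4.54400338e-04,  9.00003028e+01]), 'qd': array([ 0.00302329, -0.04659635,  0.08529535,  0.15608827,  0.09509268,
       -0.14402442]), 'joint_efforts': array([ 1.33673915e-03, -5.20391679e+01,  4.64798605e+01,  1.63056829e-02,
       -6.32442698e-05,  1.83650087e-06]), 'ee_pos': array([0.212984  , 0.50686736, 0.24956646]), 'tcp_rot': array([-1.79922096e+02,  4.54811608e-04,  1.57207932e+02]), 'wrist_force': array([ 0.55493602, -0.0653731 , -0.01179844]), 'torque': array([ 0.02854832, -0.00687597, -0.04393093]), 'grasp_force': 0.0, 'opening': 0.08562646488085643}
top {'fovy': 50.48319447136096, 'cx': 310.2763063973637, 'cy': 200.9622474628594, 'R': array([[-0.00696669, -0.99940089,  0.03390166],
       [-0.98730105,  0.00149372, -0.15885341],
       [ 0.1587076 , -0.03457783, -0.98671996]]), 't': array([0.08995467, 0.53728914, 0.85268039])}
side {'fovy': 49.489258461575865, 'cx': 310.4456292671848, 'cy': 192.41243100419175, 'R': array([[ 0.77833587, -0.62763031,  0.01653699],
       [-0.31366536, -0.41152896, -0.85572072],
       [ 0.54388171,  0.66085105, -0.51717364]]), 't': array([-0.32396089,  0.31009816,  0.54675264])}
```

View pics/top0.png

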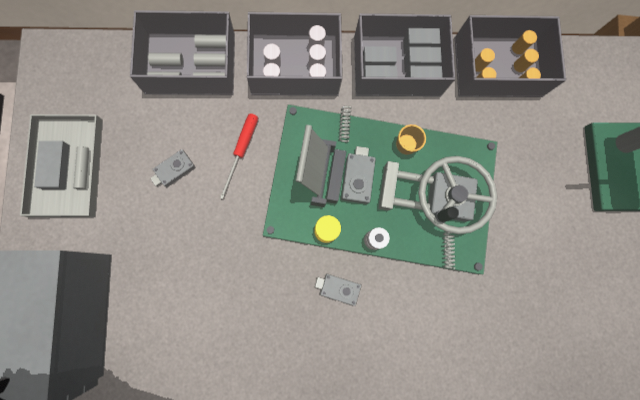

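View pics/side0.png

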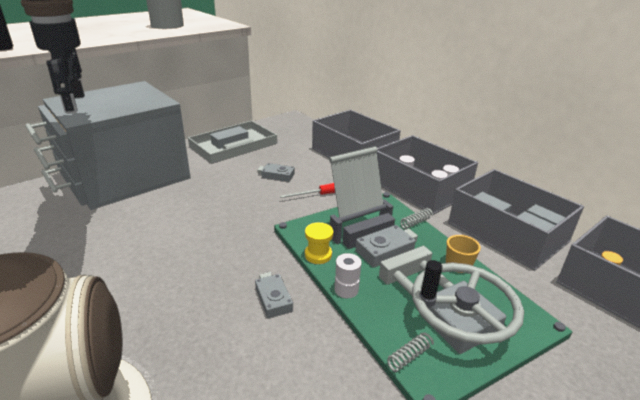

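Top view: the plate has its corners at about (288,105), (497,138), (485,273) and (263,237), with the wheel at (458,195) and the handle at (449,213). Possible lock bodies are the fixture one at (360,175), the largest, and small loose ones at (174,168) and (341,289). I choose the one in the fixture. Handle candidates are the hub cap at (459,193) and the black sleeve at (449,213). In the side view the sleeve runs from (433,265) to (428,298).

```bash
python3 - <<'E'
import cv2
a=cv2.imread("pics/top0.png")[95:280,255:505]
cv2.imwrite("pics/c1.png",cv2.resize(a,None,fx=3.2,fy=3.2,interpolation=cv2.INTER_CUBIC)[:600])
E
cat > h.py <<'E'
import numpy as np
from workcell import bot
def cam(n):
    i=bot.camera_info(n); f=200/np.tan(np.radians(i["fovy"]/2)); return i,f
def ray(n,u,v,z):
    i,f=cam(n); d=i["R"].T@np.array([(u-i["cx"])/f,(v-i["cy"])/f,1]); c=-i["R"].T@i["t"]
    return c+d*(z-c[2])/d[2]
def proj(n,X):
    i,f=cam(n); p=i["R"]@np.array(X)+i["t"]; return np.array([i["cx"]+f*p[0]/p[2],i["cy"]+f*p[1]/p[2]])
E
```

```text
(no output)
```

View pics/c1.png

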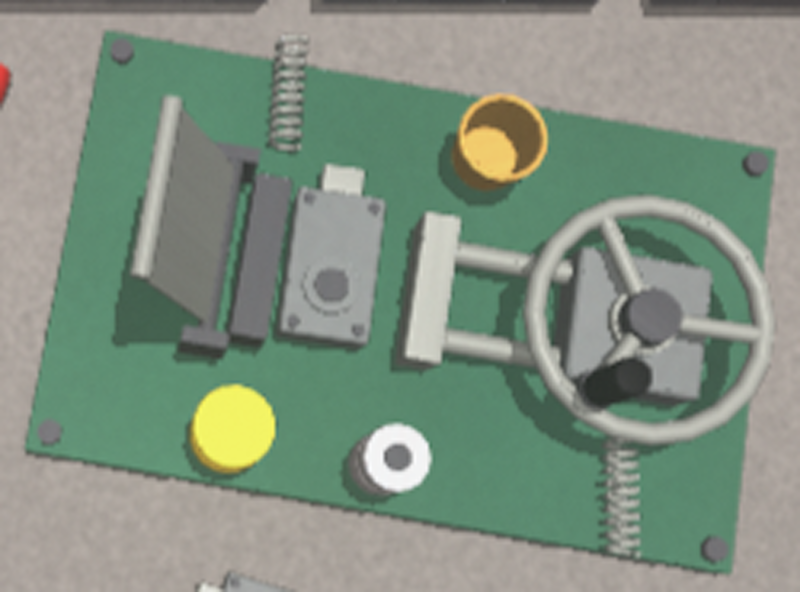

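The crop shows plate corners at (105,31), (776,150), (730,573) and (27,453). The handle top is at (633,378), the rim centre at (649,320), and the flap bar ends at (172,97) and (140,275). The black sleeve stands on the -x side of the wheel, clear of the hub cap at (652,316).

Run:
```python
from h import *
g=lambda u,v,z:ray("top",255+u/3.2,95+v/3.2,z)
C=np.array([g(*p,.018) for p in [(105,31),(776,150),(730,573),(27,453)]])[:,:2]
L=np.array([(.15,.24),(.15,-.24),(-.15,-.24),(-.15,.24)])
c=C.mean(0);D=C-c
yaw=np.arctan2((L[:,0]*D[:,1]-L[:,1]*D[:,0]).sum(),(L*D).sum())
R=np.array([[np.cos(yaw),-np.sin(yaw)],[np.sin(yaw),np.cos(yaw)]])
print("plate",c,np.degrees(yaw),"resid mm",1e3*(D-L@R.T).round(4))
ax=c+R@[0,-.145];print("axis",ax,"rim meas",g(649,320,.076)[:2])
h=g(633,378,.141)[:2];d=R.T@(h-ax);print("handle",h,d,np.linalg.norm(d),"crank",np.pi-np.arctan2(d[1],d[0]))
print("crank side chk", ray("side",433,264,.141))
hi=c+R@[0,.135];print("hinge",hi)
for a in(1.7,1.8,1.95):
    e=np.r_[c+R@[0,.135-.12*np.cos(a)],.064+.12*np.sin(a)]
    p=proj("top",e);print(a,e,(p-[255,95])*3.2,proj("side",e))
```

```text
plate [ 0.57079242 -0.07341454] -10.097785344495591 resid mm [[-0.5 -0.9]
 [-1.1  0.8]
 [ 1.8  2.2]
 [-0.3 -2.1]]
axis [ 0.54536976 -0.21616848] rim meas [ 0.54405268 -0.21446122]
handle [ 0.49805081 -0.1772082 ] [-0.05341683  0.03006042] 0.061294265475149504 crank 0.5125808145621429
crank side chk [ 0.50130727 -0.17471741  0.141     ]
hinge [0.59446179 0.0594943 ]
1.7 [0.5971726  0.07471615 0.18299978] [207.65931414 194.75258954] [361.37298716 158.50776551]
1.8 [0.59924199 0.08633623 0.18086172] [186.85186697 192.14927161] [357.80214718 157.04059062]
1.95 [0.60225018 0.10322791 0.17547517] [156.72392071 189.46545265] [352.68200969 156.01391708]
```

Request:
play_rows([
  {"slide": [0,0,0],"angular": [0,0,8.4],"claw": 1},
  {"slide": [0,0,0],"angular": [0,0,8.4],"claw": 1},
  {"slide": [0,0,0],"angular": [0,0,8.4],"claw": 1},
  {"slide": [0,0,0],"angular": [0,0,8.4],"claw": 1},
  {"slide": [0,0,0],"angular": [0,0,8.4],"claw": 1},
  {"slide": [0,0,0],"angular": [0,0,8.4],"claw": 1},
  {"slide": [0,0,0],"angular": [0,0,8.4],"claw": 1},
  {"slide": [0,0,0],"angular": [0,0,8.4],"claw": 1},
], squeeze=30)

```text
time: 0.9
ee_pos: [0.213, 0.5069, 0.2499]
tcp_rot: [-180.0, 0.0, 89.7]
wrist_force: [0.0, -0.2, 0.5]
opening: 0.085
grasp_force: 0.0
```

Request:
play_rows([
  {"slide": [-30,12,0],"angular": [0,0,0],"claw": 1},
  {"slide": [-34,14,0],"angular": [0,0,0],"claw": 1},
  {"slide": [-34,14,0],"angular": [0,0,0],"claw": 1},
  {"slide": [-34,14,0],"angular": [0,0,0],"claw": 1},
  {"slide": [-34,14,0],"angular": [0,0,0],"claw": 1},
  {"slide": [-34,14,0],"angular": [0,0,0],"claw": 1},
  {"slide": [-34,14,0],"angular": [0,0,0],"claw": 1},
  {"slide": [-34,14,0],"angular": [0,0,0],"claw": 1},
])

```text
time: 1.7
ee_pos: [0.3232, 0.2376, 0.2501]
tcp_rot: [-180.0, 0.0, 90.0]
wrist_force: [0.5, 0.1, 0.4]
opening: 0.0855
grasp_force: 0.0
```

Request:
play_rows([
  {"slide": [-34,14,0],"angular": [0,0,0],"claw": 1},
  {"slide": [-34,14,0],"angular": [0,0,0],"claw": 1},
  {"slide": [-34,14,0],"angular": [0,0,0],"claw": 1},
  {"slide": [-34,14,0],"angular": [0,0,0],"claw": 1},
  {"slide": [-34,14,0],"angular": [0,0,0],"claw": 1},
  {"slide": [-34,14,0],"angular": [0,0,0],"claw": 1},
  {"slide": [-34,14,0],"angular": [0,0,0],"claw": 1},
  {"slide": [-34,14,0],"angular": [0,0,0],"claw": 1},
])

```text
time: 2.5
ee_pos: [0.4353, -0.0345, 0.2501]
tcp_rot: [-180.0, -0.0, 90.0]
wrist_force: [1.3, 0.3, 0.2]
opening: 0.0853
grasp_force: 0.0
```

Request:
play_rows([
  {"slide": [-29,13,0],"angular": [0,0,0],"claw": 1},
  {"slide": [-29,13,0],"angular": [0,0,0],"claw": 1},
  {"slide": [-29,13,0],"angular": [0,0,0],"claw": 1},
  {"slide": [-29,13,0],"angular": [0,0,0],"claw": 1},
  {"slide": [-28,12,0],"angular": [0,0,0],"claw": 1},
  {"slide": [0,0,25],"angular": [0,0,0],"claw": 1},
  {"slide": [0,0,15],"angular": [0,0,0],"claw": 1},
  {"slide": [0,0,0],"angular": [0,0,0],"claw": 1},
])

```text
time: 3.3
ee_pos: [0.4982, -0.1769, 0.2076]
tcp_rot: [-179.8, -0.1, 90.0]
wrist_force: [0.0, 0.1, -0.2]
opening: 0.0855
grasp_force: 0.0
```

Run:
```python
from h import *
import cv2
o=bot.get_obs();print(o["ee_pos"],o["q"].round(1))
print(proj("wrist",[.4985,-.1773,.141]),proj("wrist",[.545,-.2155,.09]),proj("wrist",[o["ee_pos"][0],o["ee_pos"][1],.141]))
w=bot.camera("wrist");s=bot.camera("side")[150:400,330:590]
w=cv2.resize(w,(0,0),fx=.75,fy=.75); 
s=cv2.resize(s,(312,300))
cv2.imwrite("pics/w1.png",np.hstack([w,s])[:,:,::-1])
```

```text
[ 0.49821068 -0.17687989  0.20763592] [-19.5   1.6   1.8  90.5  -0.   70.5]
[322.62539636 230.1736515 ] [375.94267122 247.12177509] [322.19808775 229.60131349]
```

View pics/w1.png

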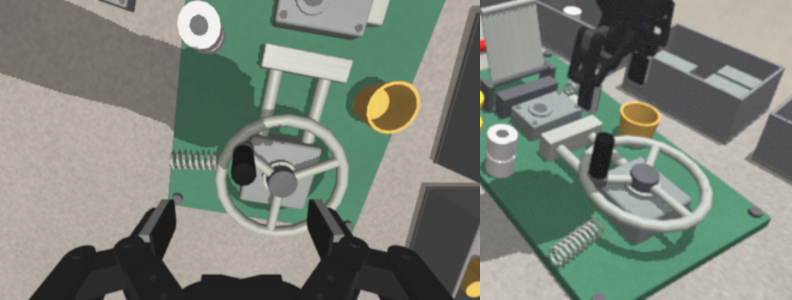

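The wrist picture shows the handle top at about (243,151) in the scaled view, so (324,202) full size. The hub is at (377,240). The tool stands above the handle with nothing in the way. The handle top is about 27 px off my prediction, so I'll check it by ray.

Run:
```python
from h import *
print(ray("wrist",324,203,.141),ray("wrist",377,240,.09),ray("wrist",377,240,.1))
i,f=cam("wrist");print(i,f,-i["R"].T@i["t"])
for p in [(.5005,-.1735),(.4985,-.1773)]:print((proj("top",[*p,.141])-[255,95])*3.2,proj("side",[*p,.141]))
b=.75;print(ray("wrist",282/b,119/b,.072)) # rim far
import cv2
s=cv2.imread("pics/side0.png")[240:360,380:540];w=bot.camera("wrist")[130:330,260:480,::-1]
cv2.imwrite("pics/s2.png",np.hstack([cv2.resize(s,(400,300)),cv2.resize(w,(330,300))]))
```

```text
[ 0.50040155 -0.15887463  0.141     ] [ 0.54732995 -0.21016048  0.09      ] [ 0.54535758 -0.20541042  0.1       ]
{'fovy': 66.04231913152935, 'cx': 321.58849254949445, 'cy': 204.9672665440807, 'R': array([[ 9.99999368e-01,  4.58746754e-04, -1.02670674e-03],
       [ 7.66895903e-04, -9.45961424e-01,  3.24278271e-01],
       [-8.22463365e-04, -3.24278853e-01, -9.45961177e-01]]), 't': array([-0.49857824, -0.19770587,  0.28712495])} 307.7241358548061 [ 0.4989657  -0.09368486  0.33520888]
[626.52570021 373.88828847] [431.97208194 263.78826063]
[633.10808589 377.24246302] [433.24132789 265.71201122]
[ 0.54549489 -0.14179762  0.072     ]
```

View pics/s2.png

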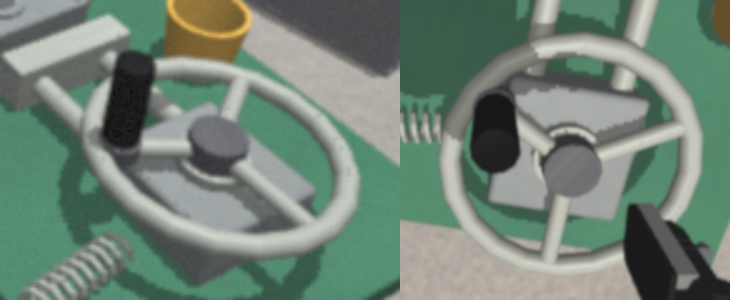

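In the crop the wrist camera turns out to look from the +y side, so the sleeve's top is the lower blob at (497,152), i.e. full-size (325,231). That agrees with the prediction of (322.6,230). The position is confirmed, so I go down and grip.

Request:
play_rows([
  {"slide": [0,0,20],"angular": [0,0,0],"claw": 1},
  {"slide": [0,0,20],"angular": [0,0,0],"claw": 1},
  {"slide": [0,0,20],"angular": [0,0,0],"claw": 1},
  {"slide": [0,0,20],"angular": [0,0,0],"claw": 1},
  {"slide": [0,0,10],"angular": [0,0,0],"claw": 1},
  {"slide": [0,0,0],"angular": [0,0,0],"claw": 0.2},
  {"slide": [0,0,0],"angular": [0,0,0],"claw": -1},
  {"slide": [0,0,0],"angular": [0,0,0],"claw": -1},
], squeeze=30)

```text
time: 4.25
ee_pos: [0.4998, -0.1771, 0.1217]
tcp_rot: [179.9, 0.0, 90.0]
wrist_force: [0.3, -0.5, 0.5]
opening: 0.0439
grasp_force: 0.0
```

Request:
play_rows([
  {"slide": [0,0,0],"angular": [0,0,0],"claw": -1},
  {"slide": [0,0,0],"angular": [0,0,0],"claw": -1},
  {"slide": [0,0,0],"angular": [0,0,0],"claw": -1},
])

```text
time: 4.55
ee_pos: [0.4997, -0.1771, 0.1213]
tcp_rot: [179.9, 0.0, 90.0]
wrist_force: [0.7, -0.2, 5.8]
opening: 0.0233
grasp_force: 29.5
```

Run:
```python
import numpy as np
ax=np.array([.545,-.2155]);cur=np.array([.500,-.177])
a0=np.radians(180-10.1)-.51
q=np.r_[.51,np.arange(.7,7.11,.2)]
P=[ax+.06*np.array([np.cos(np.radians(169.9)-t),np.sin(np.radians(169.9)-t)]) for t in q]
P[0]=cur
d=np.diff(np.array(P),axis=0)*1e3
for k in range(len(d)): print(k,round(q[k+1],2),d[k][1].round(1),d[k][0].round(1),P[k+1].round(4))
```

```text
0 0.7 7.6 6.6 [ 0.5066 -0.1694]
1 0.9 6.7 9.9 [ 0.5165 -0.1627]
2 1.1 4.6 11.1 [ 0.5276 -0.1581]
3 1.3 2.3 11.8 [ 0.5393 -0.1558]
4 1.5 -0.1 12.0 [ 0.5513 -0.1558]
5 1.7 -2.4 11.7 [ 0.563  -0.1583]
6 1.9 -4.7 11.0 [ 0.5741 -0.163 ]
7 2.1 -6.8 9.9 [ 0.5839 -0.1698]
8 2.3 -8.6 8.3 [ 0.5922 -0.1785]
9 2.5 -10.1 6.4 [ 0.5986 -0.1886]
10 2.7 -11.2 4.3 [ 0.6029 -0.1998]
11 2.9 -11.8 2.0 [ 0.6049 -0.2116]
12 3.1 -12.0 -0.4 [ 0.6045 -0.2236]
13 3.3 -11.7 -2.8 [ 0.6017 -0.2352]
14 3.5 -10.9 -5.0 [ 0.5966 -0.2461]
15 3.7 -9.6 -7.1 [ 0.5895 -0.2557]
16 3.9 -8.0 -8.9 [ 0.5806 -0.2638]
17 4.1 -6.1 -10.3 [ 0.5703 -0.2699]
18 4.3 -4.0 -11.3 [ 0.559  -0.2738]
19 4.5 -1.6 -11.9 [ 0.5472 -0.2755]
20 4.7 0.8 -12.0 [ 0.5352 -0.2747]
21 4.9 3.1 -11.6 [ 0.5236 -0.2716]
22 5.1 5.4 -10.7 [ 0.5129 -0.2662]
23 5.3 7.4 -9.4 [ 0.5035 -0.2588]
24 5.5 9.1 -7.8 [ 0.4957 -0.2497]
25 5.7 10.5 -5.8 [ 0.4899 -0.2392]
26 5.9 11.4 -3.6 [ 0.4863 -0.2278]
27 6.1 11.9 -1.3 [ 0.485  -0.2159]
28 6.3 11.9 1.1 [ 0.4861 -0.204 ]
29 6.5 11.5 3.5 [ 0.4896 -0.1925]
30 6.7 10.6 5.7 [ 0.4952 -0.182 ]
31 6.9 9.2 7.7 [ 0.5029 -0.1727]
32 7.1 7.5 9.3 [ 0.5122 -0.1652]
```

Request:
play_rows([
  {"slide": [7.6,6.6,0],"angular": [0,0,0],"claw": -1},
  {"slide": [6.7,9.9,0],"angular": [0,0,0],"claw": -1},
  {"slide": [4.6,11.1,0],"angular": [0,0,0],"claw": -1},
  {"slide": [2.3,11.8,0],"angular": [0,0,0],"claw": -1},
])

```text
time: 4.95
ee_pos: [0.539, -0.1552, 0.1213]
tcp_rot: [180.0, -0.0, 90.0]
wrist_force: [-2.3, -0.5, 9.4]
opening: 0.0235
grasp_force: 30.2
```

Forces are low, so I continue.

Request:
play_rows([
  {"slide": [-0.1,12,0],"angular": [0,0,0],"claw": -1},
  {"slide": [-2.4,11.7,0],"angular": [0,0,0],"claw": -1},
  {"slide": [-4.7,11,0],"angular": [0,0,0],"claw": -1},
  {"slide": [-6.8,9.9,0],"angular": [0,0,0],"claw": -1},
  {"slide": [-8.6,8.3,0],"angular": [0,0,0],"claw": -1},
  {"slide": [-10.1,6.4,0],"angular": [0,0,0],"claw": -1},
])

```text
time: 5.55
ee_pos: [0.5997, -0.1873, 0.1214]
tcp_rot: [179.8, -0.1, 90.1]
wrist_force: [2.1, 4.3, 7.6]
opening: 0.0233
grasp_force: 30.2
```

Request:
play_rows([
  {"slide": [-11.2,4.3,0],"angular": [0,0,0],"claw": -1},
  {"slide": [-11.8,2,0],"angular": [0,0,0],"claw": -1},
  {"slide": [-12,-0.4,0],"angular": [0,0,0],"claw": -1},
  {"slide": [-11.7,-2.8,0],"angular": [0,0,0],"claw": -1},
])

```text
time: 5.95
ee_pos: [0.6028, -0.2351, 0.1214]
tcp_rot: [179.8, 0.0, 90.1]
wrist_force: [2.5, 2.3, 6.7]
opening: 0.0236
grasp_force: 30.2
```

Request:
play_rows([
  {"slide": [-10.9,-5,0],"angular": [0,0,0],"claw": -1},
  {"slide": [-9.6,-7.1,0],"angular": [0,0,0],"claw": -1},
  {"slide": [-8,-8.9,0],"angular": [0,0,0],"claw": -1},
  {"slide": [-6.1,-10.3,0],"angular": [0,0,0],"claw": -1},
  {"slide": [-4,-11.3,0],"angular": [0,0,0],"claw": -1},
  {"slide": [-1.6,-11.9,0],"angular": [0,0,0],"claw": -1},
])

```text
time: 6.55
ee_pos: [0.5471, -0.275, 0.1213]
tcp_rot: [179.9, -0.0, 90.0]
wrist_force: [2.9, 7.3, 8.0]
opening: 0.0235
grasp_force: 30.3
```

Request:
play_rows([
  {"slide": [0.8,-12,0],"angular": [0,0,0],"claw": -1},
  {"slide": [3.1,-11.6,0],"angular": [0,0,0],"claw": -1},
  {"slide": [5.4,-10.7,0],"angular": [0,0,0],"claw": -1},
  {"slide": [7.4,-9.4,0],"angular": [0,0,0],"claw": -1},
  {"slide": [9.1,-7.8,0],"angular": [0,0,0],"claw": -1},
])

```text
time: 7.05
ee_pos: [0.4966, -0.2487, 0.1214]
tcp_rot: [179.7, -0.0, 90.1]
wrist_force: [12.2, 6.1, 2.8]
opening: 0.0232
grasp_force: 30.0
```

Request:
play_rows([
  {"slide": [10.5,-4.5,0],"angular": [0,0,0],"claw": -1},
  {"slide": [11.4,-3.4,0],"angular": [0,0,0],"claw": -1},
  {"slide": [11.9,-1.3,0],"angular": [0,0,0],"claw": -1},
])

```text
time: 7.35
ee_pos: [0.4864, -0.2157, 0.1213]
tcp_rot: [179.9, 0.1, 90.0]
wrist_force: [5.4, -3.2, 4.3]
opening: 0.0235
grasp_force: 30.1
```

Request:
play_rows([
  {"slide": [11.9,1.1,0],"angular": [0,0,0],"claw": -1},
  {"slide": [11.5,3.5,0],"angular": [0,0,0],"claw": -1},
  {"slide": [10.6,5.7,0],"angular": [0,0,0],"claw": -1},
])

```text
time: 7.65
ee_pos: [0.4964, -0.1816, 0.1213]
tcp_rot: [179.9, 0.1, 90.0]
wrist_force: [1.9, -4.7, 6.9]
opening: 0.023
grasp_force: 30.3
```

Now at about 6.7. I creep on in small steps until the stop.

Request:
play_rows([
  {"slide": [4.7,3.6,0],"angular": [0,0,0],"claw": -1},
  {"slide": [4.5,4.0,0],"angular": [0,0,0],"claw": -1},
  {"slide": [2,2,0],"angular": [0,0,0],"claw": -1},
  {"slide": [0,0,0],"angular": [0,0,0],"claw": -1},
])

```text
time: 8.05
ee_pos: [0.5064, -0.1701, 0.1213]
tcp_rot: [179.9, 0.0, 90.0]
wrist_force: [0.8, 0.5, 7.7]
opening: 0.0233
grasp_force: 30.5
```

Request:
play_rows([
  {"slide": [1.5,1.8,0],"angular": [0,0,0],"claw": -1},
  {"slide": [0,0,0],"angular": [0,0,0],"claw": -1},
])

```text
time: 8.25
ee_pos: [0.5079, -0.1688, 0.1213]
tcp_rot: [179.9, 0.0, 90.0]
wrist_force: [-0.4, 1.0, 8.4]
opening: 0.0234
grasp_force: 30.6
```

Request:
play_rows([
  {"slide": [1.2,1.5,0],"angular": [0,0,0],"claw": -1},
  {"slide": [0,0,0],"angular": [0,0,0],"claw": -1},
])

```text
time: 8.45
ee_pos: [0.5091, -0.1679, 0.1213]
tcp_rot: [180.0, 0.1, 90.0]
wrist_force: [-2.2, -2.3, 9.5]
opening: 0.0233
grasp_force: 30.6
```

Request:
play_rows([
  {"slide": [1.5,2,0],"angular": [0,0,0],"claw": -1},
  {"slide": [0,0,0],"angular": [0,0,0],"claw": -1},
])

```text
time: 8.65
ee_pos: [0.5094, -0.1676, 0.1213]
tcp_rot: [-179.8, 0.2, 89.9]
wrist_force: [-13.2, -9.9, 13.5]
opening: 0.0232
grasp_force: 31.3
```

Request:
play_rows([
  {"slide": [1.3,1.8,0],"angular": [0,0,0],"claw": -1},
  {"slide": [0,0,0],"angular": [0,0,0],"claw": -1},
])

```text
time: 8.85
ee_pos: [0.5096, -0.1674, 0.1212]
tcp_rot: [-179.6, 0.4, 89.9]
wrist_force: [-21.8, -15.2, 17.8]
opening: 0.0234
grasp_force: 31.9
```

The stop is met: the force rises with no further motion. I relax, release and lift.

Request:
play_rows([
  {"slide": [-2,-3,0],"angular": [0,0,0],"claw": -1},
  {"slide": [0,0,0],"angular": [0,0,0],"claw": 0.6},
  {"slide": [0,0,0],"angular": [0,0,0],"claw": 0.6},
  {"slide": [0,0,0],"angular": [0,0,0],"claw": 0.6},
  {"slide": [0,0,-15],"angular": [0,0,0],"claw": 0.6},
  {"slide": [0,0,-30],"angular": [0,0,0],"claw": 0.6},
  {"slide": [0,0,-40],"angular": [0,0,0],"claw": 0.6},
  {"slide": [0,0,-45],"angular": [0,0,0],"claw": 0.6},
])

```text
time: 9.65
ee_pos: [0.5093, -0.1666, 0.2519]
tcp_rot: [-179.9, -0.0, 90.0]
wrist_force: [0.9, 1.0, 0.2]
opening: 0.0681
grasp_force: 0.0
```

Run:
```python
from h import *
import cv2
o=bot.get_obs();print(o["ee_pos"],o["q"].round(1))
a=bot.camera("top")[95:280,255:505,::-1]
cv2.imwrite("pics/t3.png",cv2.resize(a,None,fx=3.2,fy=3.2,interpolation=cv2.INTER_CUBIC))
print((proj("top",[.509,-.1675,.141])-[255,95])*3.2)
```

```text
[ 0.50927196 -0.16661427  0.25189716] [-18.1   3.1   8.3  95.2   0.   71.9]
[615.61011093 359.61570745]
```

View pics/t3.png

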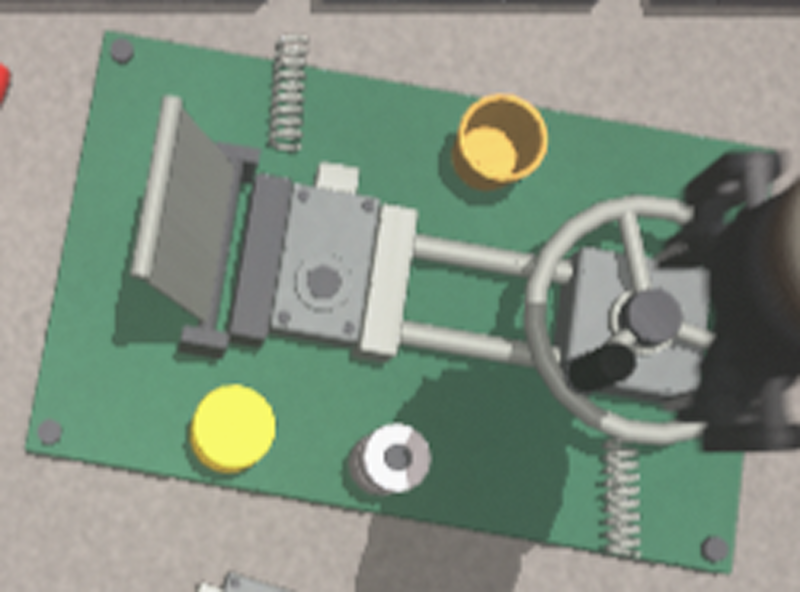

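The picture shows the jaw closed on the lock body, with its face at about (385,280), the handle top at (617,360) and the bystanders unmoved. The flap bar is at (156,186), still open. Next I go behind the flap with the gripper shut.

Request:
play_rows([
  {"slide": [30,10,-20],"angular": [0,0,0],"claw": -1},
  {"slide": [40,12,0],"angular": [0,0,0],"claw": -1},
  {"slide": [42,12,0],"angular": [0,0,0],"claw": -1},
  {"slide": [42,12,0],"angular": [0,0,0],"claw": -1},
  {"slide": [42,12,0],"angular": [0,0,0],"claw": -1},
  {"slide": [42,12,0],"angular": [0,0,0],"claw": -1},
  {"slide": [42,12,0],"angular": [0,0,0],"claw": -1},
  {"slide": [42,12,0],"angular": [0,0,0],"claw": -1},
])

```text
time: 10.5
ee_pos: [0.6038, 0.1571, 0.2713]
tcp_rot: [180.0, -0.0, 90.0]
wrist_force: [0.9, 0.2, 0.3]
opening: 0.0003
grasp_force: 0.0
```

Request:
play_rows([
  {"slide": [0,0,0],"angular": [0,0,0],"claw": -1},
  {"slide": [0,0,30],"angular": [0,0,0],"claw": -1},
  {"slide": [0,0,35],"angular": [0,0,0],"claw": -1},
  {"slide": [0,0,35],"angular": [0,0,0],"claw": -1},
  {"slide": [0,0,0],"angular": [0,0,0],"claw": -1},
])

```text
time: 11.0
ee_pos: [0.6016, 0.1542, 0.1659]
tcp_rot: [-179.6, 0.1, 90.0]
wrist_force: [0.3, 0.2, 0.1]
opening: 0.0
grasp_force: 0.0
```

Request:
play_rows([
  {"slide": [-15,0,0],"angular": [0,0,0],"claw": -1},
  {"slide": [-15,0,0],"angular": [0,0,0],"claw": -1},
  {"slide": [-10,0,0],"angular": [0,0,0],"claw": -1},
  {"slide": [-10,0,0],"angular": [0,0,0],"claw": -1},
])

```text
time: 11.4
ee_pos: [0.6044, 0.1039, 0.1723]
tcp_rot: [179.8, -0.1, 90.0]
wrist_force: [0.4, 2.6, 1.4]
opening: 0.0002
grasp_force: 1.0
```

Request:
play_rows([
  {"slide": [-10,0,0],"angular": [0,0,0],"claw": -1},
  {"slide": [-10,0,0],"angular": [0,0,0],"claw": -1},
  {"slide": [-10,0,0],"angular": [0,0,0],"claw": -1},
  {"slide": [-10,0,0],"angular": [0,0,0],"claw": -1},
])

```text
time: 11.8
ee_pos: [0.6036, 0.0641, 0.1701]
tcp_rot: [-180.0, 0.0, 90.0]
wrist_force: [-0.3, 0.7, -0.8]
opening: 0.0
grasp_force: 0.4
```

Request:
play_rows([
  {"slide": [-10,0,0],"angular": [0,0,0],"claw": -1},
  {"slide": [-10,0,0],"angular": [0,0,0],"claw": -1},
  {"slide": [-10,0,0],"angular": [0,0,0],"claw": -1},
  {"slide": [-10,0,0],"angular": [0,0,0],"claw": -1},
  {"slide": [-10,0,0],"angular": [0,0,0],"claw": -1},
  {"slide": [0,0,-30],"angular": [0,0,0],"claw": -1},
  {"slide": [0,0,-40],"angular": [0,0,0],"claw": -1},
  {"slide": [0,0,0],"angular": [0,0,0],"claw": -1},
])

```text
time: 12.6
ee_pos: [0.605, 0.0144, 0.246]
tcp_rot: [179.6, 0.0, 90.0]
wrist_force: [0.6, -0.4, -0.7]
opening: -0.0001
grasp_force: 0.0
```

Request:
play_rows([
  {"slide": [0,0,0],"angular": [0,0,0],"claw": -1},
  {"slide": [0,0,0],"angular": [0,0,0],"claw": -1},
  {"slide": [0,0,0],"angular": [0,0,0],"claw": -1},
  {"slide": [0,0,0],"angular": [0,0,0],"claw": -1},
  {"slide": [0,0,0],"angular": [0,0,0],"claw": -1},
  {"slide": [0,0,0],"angular": [0,0,0],"claw": -1},
  {"slide": [0,0,0],"angular": [0,0,0],"claw": -1},
  {"slide": [0,0,0],"angular": [0,0,0],"claw": -1},
])

```text
time: 13.4
ee_pos: [0.6037, 0.015, 0.2403]
tcp_rot: [-180.0, 0.0, 90.0]
wrist_force: [0.4, -0.9, -0.6]
opening: -0.0002
grasp_force: 0.0
```

Request:
play_rows([
  {"slide": [50,0,0],"angular": [0,0,0],"claw": -1},
  {"slide": [50,0,0],"angular": [0,0,0],"claw": -1},
  {"slide": [50,0,0],"angular": [0,0,0],"claw": -1},
  {"slide": [0,0,0],"angular": [0,0,0],"claw": -1},
  {"slide": [0,0,0],"angular": [0,0,0],"claw": -1},
  {"slide": [0,0,0],"angular": [0,0,0],"claw": -1},
  {"slide": [0,0,0],"angular": [0,0,0],"claw": -1},
])

```text
time: 14.1
ee_pos: [0.6039, 0.1638, 0.2405]
tcp_rot: [180.0, 0.0, 89.9]
wrist_force: [-0.6, 0.4, 0.2]
opening: -0.0003
grasp_force: 0.0
```

Run:
```python
from h import *
import cv2
print(bot.get_obs()["ee_pos"])
t=cv2.resize(bot.camera("top")[95:280,255:505],(400,296));s=cv2.resize(bot.camera("side")[130:350,250:547],(400,296))
cv2.imwrite("pics/f4.png",np.hstack([t,s])[:,:,::-1])
```

```text
[0.60388315 0.16376542 0.24046743]
```

View pics/f4.png

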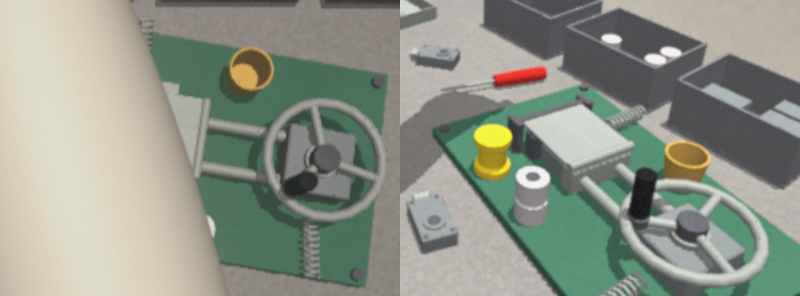

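The flap looks shut over the lock body, and in the right half its free bar runs from about (562,180) to (632,148). I'll check the angle numerically, and a light press on the bar will confirm it.

Run:
```python
from h import *
import cv2
c=np.array([.5708,-.0734]);y=np.radians(-10.1);R=np.array([[np.cos(y),-np.sin(y)],[np.sin(y),np.cos(y)]])
im=bot.camera("side")
a=im[180:290,320:440,::-1].copy();a=cv2.resize(a,None,fx=5,fy=5,interpolation=cv2.INTER_CUBIC)
for t,col in((0,(0,0,255)),(.15,(255,0,0))):
    P=[np.r_[c+R@[s*.053,.135-.12*np.cos(t)],.064+.12*np.sin(t)] for s in(-1,1)]
    p=[tuple(int(k) for k in (proj("side",q)-[320,180])*5) for q in P];print(t,P,p);cv2.line(a,*p,col,1)
cv2.imwrite("pics/g5.png",a)
```

```text
0 [array([ 0.52125183, -0.04933802,  0.064     ]), array([ 0.62560917, -0.06792689,  0.064     ])] [(275, 380), (506, 295)]
0.15 [array([ 0.52148813, -0.04801143,  0.08193258]), array([ 0.62584547, -0.0666003 ,  0.08193258])] [(277, 337), (511, 254)]
```

View pics/g5.png

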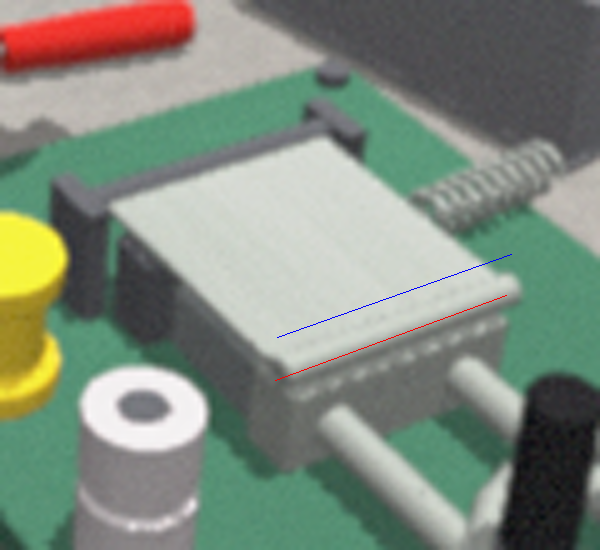

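The bar lies on the red shut line to within about 2 mm. A light press from above settles it.

Request:
play_rows([
  {"slide": [-44,-6,0],"angular": [0,0,0],"claw": -1},
  {"slide": [-44,-6,0],"angular": [0,0,0],"claw": -1},
  {"slide": [-44,-6,0],"angular": [0,0,0],"claw": -1},
  {"slide": [-44,-6,0],"angular": [0,0,0],"claw": -1},
  {"slide": [-40,-6,20],"angular": [0,0,0],"claw": -1},
  {"slide": [0,0,40],"angular": [0,0,0],"claw": -1},
  {"slide": [0,0,40],"angular": [0,0,0],"claw": -1},
  {"slide": [0,0,35],"angular": [0,0,0],"claw": -1},
])

```text
time: 15.05
ee_pos: [0.5731, -0.0522, 0.1036]
tcp_rot: [-180.0, -0.0, 89.9]
wrist_force: [-0.1, -0.2, -0.2]
opening: -0.0001
grasp_force: 0.0
```

Request:
play_rows([
  {"slide": [0,0,5],"angular": [0,0,0],"claw": -1},
  {"slide": [0,0,3],"angular": [0,0,0],"claw": -1},
  {"slide": [0,0,2],"angular": [0,0,0],"claw": -1},
  {"slide": [0,0,0],"angular": [0,0,0],"claw": -1},
])

```text
time: 15.45
ee_pos: [0.5747, -0.0511, 0.0971]
tcp_rot: [179.8, 0.0, 90.0]
wrist_force: [0.9, 0.6, 0.4]
opening: 0.0001
grasp_force: 0.0
```

Request:
play_rows([
  {"slide": [-3,0,2],"angular": [0,0,0],"claw": -1},
  {"slide": [-2,0,2],"angular": [0,0,0],"claw": -1},
  {"slide": [0,0,0],"angular": [0,0,0],"claw": -1},
])

```text
time: 15.75
ee_pos: [0.5738, -0.0563, 0.0913]
tcp_rot: [180.0, 0.0, 90.0]
wrist_force: [0.3, 0.7, 0.2]
opening: 0.0001
grasp_force: 0.0
```

Request:
play_rows([
  {"slide": [0,0,2],"angular": [0,0,0],"claw": -1},
  {"slide": [0,0,0],"angular": [0,0,0],"claw": -1},
])

```text
time: 15.95
ee_pos: [0.5737, -0.056, 0.0891]
tcp_rot: [-180.0, 0.0, 90.0]
wrist_force: [0.2, 0.6, -0.6]
opening: 0.0003
grasp_force: 0.0
```

Request:
play_rows([
  {"slide": [0,0,1.5],"angular": [0,0,0],"claw": -1},
  {"slide": [0,0,0],"angular": [0,0,0],"claw": -1},
])

```text
time: 16.15
ee_pos: [0.5739, -0.056, 0.0889]
tcp_rot: [179.9, 0.0, 90.0]
wrist_force: [-2.7, 0.1, 7.6]
opening: 0.0002
grasp_force: 3.6
```

Contact comes at tip height 0.070, exactly the height of the shut bar. I retreat clear and hand in.

Request:
play_rows([
  {"slide": [0,0,-15],"angular": [0,0,0],"claw": -1},
  {"slide": [0,0,-40],"angular": [0,0,0],"claw": -1},
  {"slide": [0,0,-45],"angular": [0,0,0],"claw": -1},
  {"slide": [0,0,-45],"angular": [0,0,0],"claw": -1},
  {"slide": [0,0,0],"angular": [0,0,0],"claw": -1},
  {"slide": [0,0,0],"angular": [0,0,0],"claw": -1},
  {"slide": [0,0,0],"angular": [0,0,0],"claw": -1},
])

```text
time: 16.85
ee_pos: [0.5735, -0.0559, 0.232]
tcp_rot: [-179.9, -0.0, 90.0]
wrist_force: [0.0, 0.0, -0.0]
opening: -0.0004
grasp_force: 0.0
```

```bash
python3 -c "
from workcell import bot
print(bot.get_obs()['ee_pos']);print(bot.job_done())"
```

```text
[ 0.57345037 -0.05592047  0.23204445]
the job is handed in; nothing more can be done
None
```

I turned the handwheel clockwise to its stop, which clamped the lock body, then shut the flap over it and handed the job in at about 17 s; no verdict came back, but a light press met the flap's bar at its shut height and no bystander looked moved.

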